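# Load the billet press and tighten its four knobs crosswise

### The arm

A 6-joint arm with a two-finger parallel gripper is mounted at the origin on the work surface. World frame = base frame: x ahead of the robot, y to its left, z up, the work surface at z = 0. Lengths are in mm, angles in rad, forces in N, time in s.
With the tool pointing down it reaches from about 400 to 825 mm from the base axis. Payload 7 kg.
Tool frame: the origin (TCP) lies at the very end of the fingers, on their centre line; the grasp point (between the pads) lies 19 mm behind it; z points along the fingers, y is the direction in which the jaws open and shut (so a half turn about z gives the same grasp; the last joint's range is limited). The gripper opens to 88 mm and grips with 3 to 60 N. Pads are 19 mm wide; open, the fingers measure 130 mm over their backs; the gripper's body (78 mm by 193 mm) begins 47 mm behind the grasp point.
Start: joints at [-0.884, 0.359, 0.012, 0, -1.224, -0.288], TCP at [262.083, -622.019, 226.561] pointing down, gripper open.
Joint ranges: [-3.07, 3.07], [-1.43, 2.12], [-1.02, 1.25], [-3.03, 1.67], [-3.05, -0], [-3.03, 3.03]. Speed limits (rad/s): [2.39, 2.39, 3.01, 3.14, 3.14, 3.14].

### API

Orientations are given as a unit quaternion [x, y, z, w].
In Python, from plant import bot gives the robot as it stands. Calls block until the motion is done:
- bot.move_ptp(position, orientation): joint-space move of the TCP to a pose.
- bot.line_to(position, velocity=150, ori=None): straight line of the TCP; ori=None keeps the orientation; velocity is the mean speed in mm/s.
- bot.move_joints(angles): joint-space move.
- bot.move_gripper(opening, force=None): finger opening in mm; force is the grip in N (None keeps the last); returns when the fingers have stopped.
- bot.pause(seconds).
- bot.solve_ik(position, orientation): joint angles nearest the present ones, or None.
- bot.read_state(): the state.
- bot.camera(name): name is "scene" or "top"; returns the picture (400x640x3 uint8, red, green, blue); there is no depth.
- bot.get_calibration(name): a dict with "fx", "fy", "cx", "cy" (pixels), "distortion" ([k1, k2, p1, p2, k3] as OpenCV has them; the pictures are not rectified), "view" (4x4, takes a point from world to camera coordinates). Camera axes: x right, y up, looking along -z (the intrinsics and any distortion apply to the point x, -y, -z); pixel columns grow to the right and rows downward; lengths in mm; the calibration is good to about 2 mm. A picture is of the moment at which its call begins. get_calibration takes no time and is no camera call.
A pose or a line that the arm cannot do raises bot.Unreachable and nothing moves.
- bot.close_job(): hands the job in, once; it reports no verdict.
The state is a dict: "t": time; "joint_pos": joint angles; "qvel": joint speeds; "tau": joint torques, N m; "tcp_pos": TCP position; "eef_rot": TCP orientation; "contact_force": force on the tool from outside, world axes, zero at the start; "moment": the same for the moment, N m; "width": finger opening in mm.
Only numpy, scipy, OpenCV 4.12 (cv2) and the standard library are available. Lean on these libraries where they do the work, as an engineer would, in place of code of your own. Each camera call takes 0.05 s, during which the arm holds its last target. There are 200 camera calls.

### The job

Push every magnolia billet lengthwise into the mouth of the screw press, flat on the table and side by side, until its end is square against the back stop. Then tighten the four knobs clockwise in two passes, each pass crosswise (one corner, the diagonally opposite corner, then the other two): in the first pass turn each knob to about half of its travel, and only when all four are half tight turn each fully to its stop in the second. At the end every billet is still home against the back stop; leave the mallet and the stone slip behind the press where they lie.

Things in the scene. Friction and masses are not known exactly. Their poses are not given: they have to be found in the camera images.
- press: Fixed wooden screw press. Origin on the table under its middle; z up, y points out of its open mouth, x along the mouth. No bed: billets slide on the table. In mm in its frame: steel posts of radius 9 at x = +-135, y = 40 (mouth 250 wide); an open top frame covers x +-147, y -105 to 65, top at z 80, and carries four knobs reaching z 124; their round bases reach y 66.
- press_stop (a point): Middle of the inner face of the press's back stop, 20 mm above the table (press frame x 0, y -85 mm); axes as the press. The stop is an upright board 62 mm high across the whole press. A billet pushed home, end against the stop, has its centre at y = 15 mm and its near end at y = 115 mm, 50 mm out of the frame.
- press_mouth (a point): Middle of the mouth, 20 mm above the table (press frame x 0, y 65 mm, the front edge of the top frame); axes as the press. The pressure plate over the billets, in four quarters, one under each knob, covers x +-115, y -83 to 58 mm; its underside is 46 mm above the table when slack; each quarter comes down to 40 mm, onto the billets, as its knob is tightened.
- billet1: Plain magnolia billet, a bar 200 x 50 x 40 mm (x long, y wide, z high), about 0.2 kg, loose, lying flat on the table on the left of the press. Origin at the centre of its underside. Two or three billets are there; an absent one reads None.
- billet2: Plain magnolia billet, a bar 200 x 50 x 40 mm (x long, y wide, z high), about 0.2 kg, loose, lying flat on the table on the left of the press. Origin at the centre of its underside. Two or three billets are there; an absent one reads None.
- billet3: Plain magnolia billet, a bar 200 x 50 x 40 mm (x long, y wide, z high), about 0.2 kg, loose, lying flat on the table on the left of the press. Origin at the centre of its underside. Two or three billets are there; an absent one reads None.
- knob_a (a joint): Turn of clamping knob a at x = -85, y = 30 mm in the press's frame (knob c is across the diagonal). Grows clockwise from above as it tightens: starts nearly slack (0 to 0.3 rad), 1.3 rad is half of its travel, 2.6 rad is the hard stop. Friction of about 0.12 N m holds it. At 0 its grip bar lies along the press's x axis.
- knob_a_grip (a point): Point on the axis of knob a, at the height to grip its bar. The bar is 46 mm long, 14 mm thick and stands from z 92 to 124 mm; this point is at z 117 mm on its axis. A white line on the bar top marks one half of it: at 0 it points to the press -x.
- knob_b (a joint): Turn of clamping knob b at x = 85, y = 30 mm in the press's frame (knob d is across the diagonal). Grows clockwise from above as it tightens: starts nearly slack (0 to 0.3 rad), 1.3 rad is half of its travel, 2.6 rad is the hard stop. Friction of about 0.12 N m holds it. At 0 its grip bar lies along the press's x axis.
- knob_b_grip (a point): Point on the axis of knob b, at the height to grip its bar. The bar is 46 mm long, 14 mm thick and stands from z 92 to 124 mm; this point is at z 117 mm on its axis. A white line on the bar top marks one half of it: at 0 it points to the press -x.
- knob_c (a joint): Turn of clamping knob c at x = 85, y = -60 mm in the press's frame (knob a is across the diagonal). Grows clockwise from above as it tightens: starts nearly slack (0 to 0.3 rad), 1.3 rad is half of its travel, 2.6 rad is the hard stop. Friction of about 0.12 N m holds it. At 0 its grip bar lies along the press's x axis.
- knob_c_grip (a point): Point on the axis of knob c, at the height to grip its bar. The bar is 46 mm long, 14 mm thick and stands from z 92 to 124 mm; this point is at z 117 mm on its axis. A white line on the bar top marks one half of it: at 0 it points to the press -x.
- knob_d (a joint): Turn of clamping knob d at x = -85, y = -60 mm in the press's frame (knob b is across the diagonal). Grows clockwise from above as it tightens: starts nearly slack (0 to 0.3 rad), 1.3 rad is half of its travel, 2.6 rad is the hard stop. Friction of about 0.12 N m holds it. At 0 its grip bar lies along the press's x axis.
- knob_d_grip (a point): Point on the axis of knob d, at the height to grip its bar. The bar is 46 mm long, 14 mm thick and stands from z 92 to 124 mm; this point is at z 117 mm on its axis. A white line on the bar top marks one half of it: at 0 it points to the press -x.
- mallet: Bystander: boxwood mallet, head 100 mm long, loose on the table behind the press, to be left alone.
- slipstone: Bystander: green stone slip, 110 x 45 x 14 mm, loose on the table behind the press, to be left alone.
Mind the look-alikes: they are no part of the job. Leave any purple look-alike of the billet1 alone.

How it is judged:
By the outcome, as a careful person would: the job done as asked, in the order asked, and still so for the second after the job is handed in, with the robot touching nothing.
Of billet1, billet2, billet3 only 2 to 3 are there at a start; the rules pass over those that are not, and their reading is None.
At some moment in a run one of billet1, billet2, billet3 may be knocked a few centimetres aside while the robot is not near it.
Once in a run the grip may slacken for a moment while it holds something.
It also fails if it takes over 210 s, if anything falls off the work surface, if the arm or the gripper's body presses on something with over 40 N, if the wrist force passes 120 N, or if a joint passes its speed limit or range.

## Working session

There is one attempt and no reset: what is moved stays moved. The work goes in short steps, each a Python script; the robot and the scene stay as the last script left them, time stands still between calls to the robot, and variables do not carry over. Pictures are saved under pics/ and viewed, on a budget of 14 in all, crops included, one or two more only if the job needs it, and the job is handed in when it is done.

```bash
ls; mkdir -p pics
python3 - <<'E'
from plant import bot
import cv2
for n in("scene","top"):
    cv2.imwrite(f"pics/{n}0.png",bot.camera(n)[:,:,::-1]); c=bot.get_calibration(n); print(n,c)
print(bot.read_state())
E
```

```text
pics
scene {'fx': 376.2259189067177, 'fy': 376.2259189067177, 'cx': 320.7645724832658, 'cy': 194.24399387526586, 'distortion': array([0.00233219, 0.        , 0.        , 0.        , 0.        ]), 'view': array([[ 2.89930447e-01,  9.56900716e-01, -1.67736374e-02,
        -1.06652232e+02],
       [-7.71602271e-01,  2.44083869e-01,  5.87412122e-01,
         3.09414398e+02],
       [ 5.66189254e-01, -1.57366082e-01,  8.09114111e-01,
        -1.43691577e+03],
       [ 0.00000000e+00,  0.00000000e+00,  0.00000000e+00,
         1.00000000e+00]])}
top {'fx': 498.975210395336, 'fy': 498.975210395336, 'cx': 319.6780143666562, 'cy': 195.52912468589193, 'distortion': array([-0.0220131,  0.       ,  0.       ,  0.       ,  0.       ]), 'view': array([[ 2.47831696e-03, -9.99890460e-01, -1.45919659e-02,
        -1.74523620e+01],
       [ 9.98699335e-01,  1.73171703e-03,  5.09572301e-02,
        -4.48899770e+02],
       [-5.09263791e-02, -1.46992748e-02,  9.98594230e-01,
        -1.55537009e+03],
       [ 0.00000000e+00,  0.00000000e+00,  0.00000000e+00,
         1.00000000e+00]])}
{'t': 0.1, 'joint_pos': array([-8.83895386e-01,  3.59323408e-01,  1.11523994e-02, -3.40658498e-04,
       -1.22409273e+00, -2.88050304e-01]), 'qvel': array([ 0.00094166, -0.0018011 ,  0.00211529,  0.0023808 ,  0.0003592 ,
       -0.00025281]), 'tau': array([-1.52619908e-03, -5.84163344e+01,  2.93750453e+01,  7.01546609e+00,
        1.01287573e-02, -7.40154110e-05]), 'tcp_pos': array([ 261.92579133, -621.63139204,  225.70615287]), 'eef_rot': array([-1.98049170e-01,  9.80191799e-01,  7.23258700e-04, -2.02169538e-04]), 'contact_force': array([-0.22727597,  0.29769639, -0.18508172]), 'moment': array([-0.02639062,  0.01500338,  0.01830215]), 'width': 87.66450056975293}
```

View pics/top0.png

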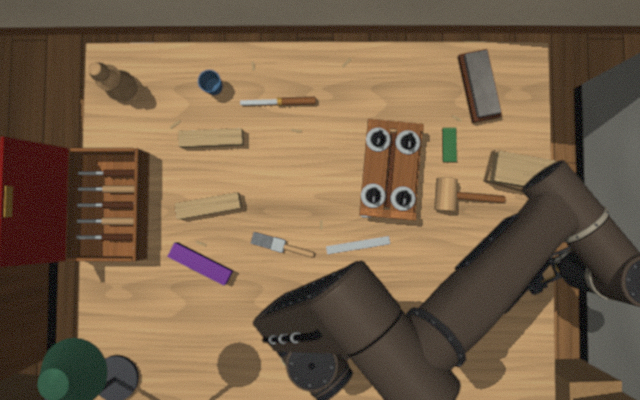

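View pics/scene0.png

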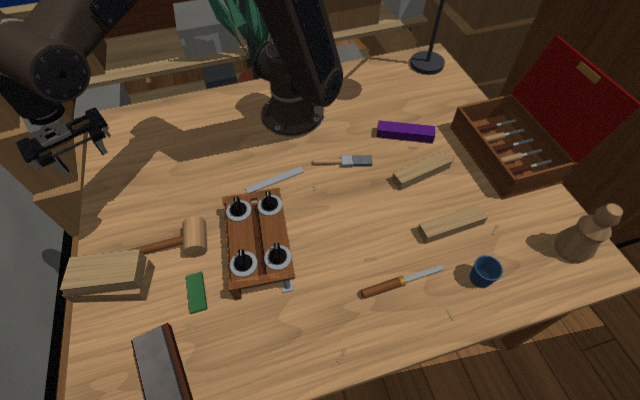

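Top view: the press is at about (392,170) with its mouth facing left. Bars that could be meant:
- (210,138) and (208,206): plain wood, left of the press, so they fit billet1 and billet2.
- (200,263): purple, a look-alike.
- (520,170): thicker block behind the press, wrong size and side.

I'll confirm with an enlarged crop and measure.

```bash
cat > h.py <<'E'
import numpy as np, cv2
from plant import bot
from scipy.spatial.transform import Rotation as R
def ray(n,px,z):
    c=bot.get_calibration(n); K=np.array([[c["fx"],0,c["cx"]],[0,c["fy"],c["cy"]],[0,0,1]])
    u=cv2.undistortPoints(np.array(px,float).reshape(-1,1,2),K,np.array(c["distortion"]))[:,0]
    V=c["view"]; d=np.c_[u[:,0],-u[:,1],-np.ones(len(u))]@V[:3,:3]; o=-V[:3,:3].T@V[:3,3]
    return o+d*((np.broadcast_to(z,len(u))-o[2])/d[:,2])[:,None]
def proj(n,P):
    c=bot.get_calibration(n); K=np.array([[c["fx"],0,c["cx"]],[0,c["fy"],c["cy"]],[0,0,1]]); V=c["view"]
    p=np.atleast_2d(P)@V[:3,:3].T+V[:3,3]; p=p*[1,-1,-1]
    return cv2.projectPoints(p,np.zeros(3),np.zeros(3),K,np.array(c["distortion"]))[0][:,0]
E
python3 - <<'E'
from h import *
im=cv2.imread("pics/top0.png"); hsv=cv2.cvtColor(im,cv2.COLOR_BGR2HSV)
for p in((210,138),(230,137),(208,206),(190,211),(210,170),(260,180),(300,150),(520,170)): print(p,hsv[p[1],p[0]])
g=hsv[...,2]>185; m=((hsv[...,1]<60)&g).astype(np.uint8)
n,l,s,c=cv2.connectedComponentsWithStats(m)
for i in range(1,n):
    if s[i,4]>40 and 350<c[i][0]<430: print("white",c[i],s[i])
a=cv2.resize(im[110:225,160:300],None,fx=5,fy=5,interpolation=cv2.INTER_CUBIC)
cv2.imwrite("pics/c1.png",a)
b=cv2.resize(im[112:222,352:432],None,fx=5,fy=5,interpolation=cv2.INTER_CUBIC); cv2.imwrite("pics/c2.png",b)
E
```

```text
(210, 138) [ 18  93 179]
(230, 137) [ 19  95 177]
(208, 206) [ 18  96 175]
(190, 211) [ 18  93 179]
(210, 170) [ 15 108 184]
(260, 180) [ 18 107 196]
(300, 150) [ 16 111 191]
(520, 170) [ 18  98 169]
```

View pics/c1.png

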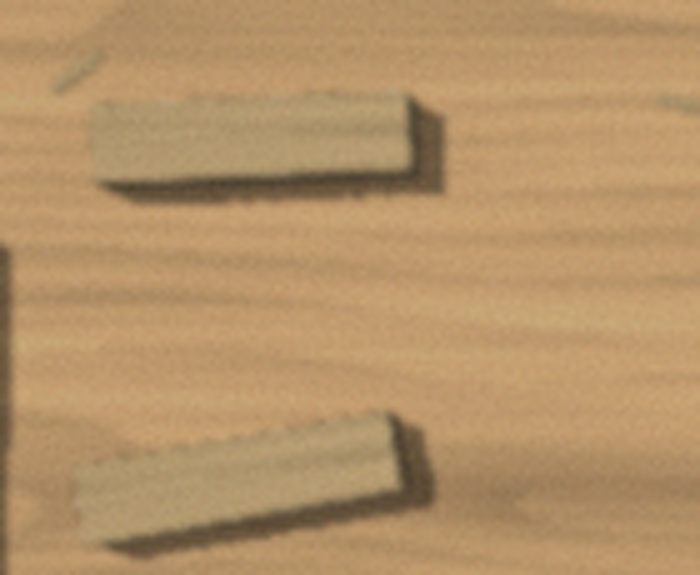

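View pics/c2.png

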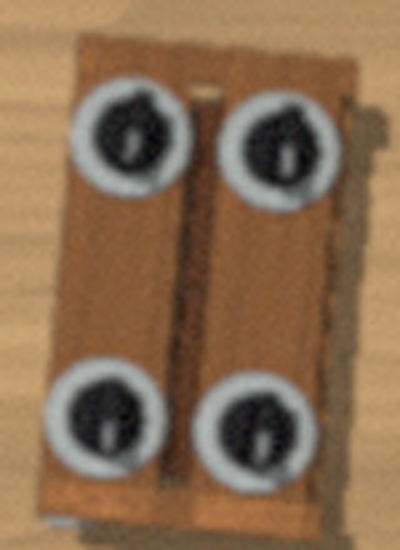

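Crop c1 shows two plain billets, and no third one. Their top corners are readable. Crop c2 shows the four knobs with white lines pointing down (press -x is world -x). Next I'll compute poses.

Run:
```python
from h import *
im=cv2.imread("pics/top0.png"); hsv=cv2.cvtColor(im,cv2.COLOR_BGR2HSV)
B=[[(93,103),(407,94),(411,174),(95,184)],[(78,465),(390,412),(402,490),(95,545)]]
for b in B:
    P=ray("top",np.array(b)/5+[160,110],40)[:,:2]
    a=(P[0]+P[3]-P[1]-P[2])/2; w=(P[0]+P[1]-P[2]-P[3])/2
    print("billet",P.mean(0).round(1),"len",np.linalg.norm(a).round(1),"wid",np.linalg.norm(w).round(1),"yaw",np.arctan2(a[1],a[0]).round(3))
m=((hsv[...,1]<70)&(hsv[...,2]>110)).astype(np.uint8); C=[]
for u,v in((106,419),(131,136),(279,151),(255,433)):  # a b c d
    x,y=352+u/5,112+v/5; s=np.zeros_like(m); cv2.circle(s,(round(x),round(y)),14,1,-1)
    q=np.argwhere(m&s)[:,::-1].astype(np.float32); e=cv2.minEnclosingCircle(q); h=cv2.fitEllipse(cv2.convexHull(q)); print(x,y,len(q),e,h[0],h[1]); C.append(h[0])
L=np.array([[-85,30],[85,30],[85,-60],[-85,-60]],float)
for z in(80,86,92):
    P=ray("top",C,z)[:,:2]; mu,ml=P.mean(0),L.mean(0); H=(L-ml).T@(P-mu)
    U,S,Vt=np.linalg.svd(H); Rm=Vt.T@U.T; sc=S.sum()/((L-ml)**2).sum(); t=mu-Rm@ml
    print(z,"scale",sc.round(4),"yaw",np.arctan2(Rm[1,0],Rm[0,0]).round(4),"origin",t.round(1),"res",np.abs(P-(L@Rm.T+t)).max().round(1), np.linalg.det(Rm))
st=bot.read_state(); print(st["eef_rot"], R.from_quat(st["eef_rot"]).as_matrix().round(2))
```

```text
billet [627.1 324.4] len 197.3 wid 50.6 yaw 1.6
billet [415.7 327.8] len 195.0 wid 49.8 yaw 1.745
373.2 195.8 273 ((372.4662780761719, 195.21348571777344), 12.309494018554688) (372.49267578125, 195.2718963623047) (24.35829734802246, 24.50538444519043)
378.2 139.2 266 ((377.69659423828125, 139.0213623046875), 12.36867618560791) (377.5470886230469, 139.14590454101562) (24.283231735229492, 24.35738182067871)
407.8 142.2 264 ((407.1336975097656, 141.70855712890625), 12.432422637939453) (407.1800231933594, 141.84620666503906) (24.062864303588867, 24.677595138549805)
403.0 198.6 273 ((402.41339111328125, 198.08267211914062), 12.586983680725098) (402.4599914550781, 198.07208251953125) (24.266414642333984, 25.008159637451172)
80 scale 1.0009 yaw -0.0913 origin [ 528.5 -213.5] res 0.2 0.9999999999999997
86 scale 0.9969 yaw -0.0913 origin [ 527.9 -212.8] res 0.4 0.9999999999999994
92 scale 0.9929 yaw -0.0913 origin [ 527.3 -212. ] res 0.6 0.9999999999999997
[-1.98049170e-01  9.80191799e-01  7.23258700e-04 -2.02169538e-04] [[-0.92 -0.39 -0.  ]
 [-0.39  0.92  0.  ]
 [ 0.    0.   -1.  ]]
```

```bash
cat >> h.py <<'E'
YAW=-0.0913; O=np.array([528.4,-213.3])
ex=np.array([np.cos(YAW),np.sin(YAW)]); ey=np.array([-np.sin(YAW),np.cos(YAW)])
def W(x,y,z): return np.r_[O+x*ex+y*ey,z]
def Q(t):  # tool down, jaw axis at world angle t
    y=np.array([np.cos(t),np.sin(t),0]); z=np.array([0,0,-1.]); return R.from_matrix(np.c_[np.cross(y,z),y,z]).as_quat()
def shot(name,cam="top",box=None,f=1):
    im=bot.camera(cam)[:,:,::-1]
    if box: im=im[box[1]:box[3],box[0]:box[2]]
    cv2.imwrite(f"pics/{name}.png",cv2.resize(im,None,fx=f,fy=f,interpolation=cv2.INTER_CUBIC))
def rep(s=""):
    r=bot.read_state(); print(s,"t",round(r["t"],1),"tcp",r["tcp_pos"].round(1),"F",r["contact_force"].round(1),"M",r["moment"].round(2),"w",round(r["width"],1),"q6",r["joint_pos"][5].round(2))
def drag(c,yaw,px):
    """grip billet (centre c, long axis yaw) at its rear, drag to press-frame (px, centre y 250), aligned"""
    g=np.array(c)+72*np.array([np.cos(yaw),np.sin(yaw)]); q=Q(yaw-np.pi/2)
    bot.move_ptp(np.r_[g,160],q); bot.move_gripper(80)
    bot.line_to(np.r_[g,10],150); bot.move_gripper(0,30); rep("grip")
    bot.line_to(W(px,322,10),100,ori=Q(YAW)); rep("aligned")
E
python3 - <<'E'
from h import *
for t in (YAW,1.6-np.pi/2,1.745-np.pi/2): print(bot.solve_ik(W(0,322,10),Q(t)))
drag((628.3,325.7),1.6,30)
shot("a1",box=(160,90,440,290),f=2.8)
E
```

```text
[ 0.53460658  0.41684281 -0.47519746  0.         -0.67875606  2.51568608]
[ 0.53460658  0.41684281 -0.47519746  0.         -0.67875606  2.63618975]
[ 0.53460658  0.41684281 -0.47519746  0.         -0.67875606  2.78118975]
grip t 6.0 tcp [626.5 397.9  10.4] F [-0.4 -0.1  2.3] M [-0.19 -0.13 -0.06] w 50.0 q6 2.34
aligned t 9.2 tcp [587.5 104.   10.3] F [-0.4  2.5  5.9] M [ 0.85 -0.32 -0.01] w 49.8 q6 2.55
```

View pics/a1.png

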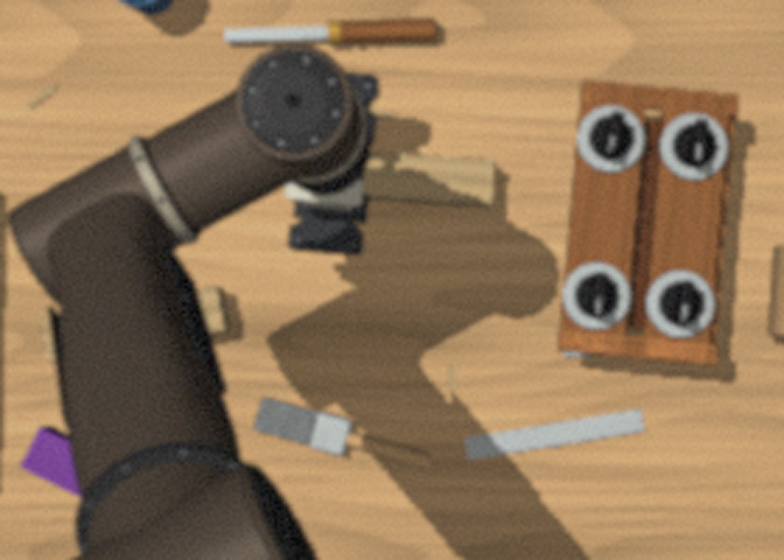

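```bash
cat >> h.py <<'E'
def insert(px):
    bot.line_to(W(px,142,10),80); rep("in mouth")
    bot.move_gripper(62); bot.line_to(W(px,192,10),100); bot.move_gripper(0,30)
    bot.line_to(W(px,132,10),80); rep("before end")
    y=132
    while y>116:
        y-=1.5; bot.line_to(W(px,y,10),30); f=bot.read_state()["contact_force"][:2]@ey
        if f>12: break
    print("stopped at y",y,"f",f); rep()
    bot.line_to(W(px,y+40,10),100)
E
python3 - <<'E'
from h import *
p=ray("top",[(160+494.5/2.8-.4,90+183/2.8-.4)],40)[0][:2]-O
print("front mid press frame",p@ex,p@ey)
insert(30)
bot.line_to(W(30,170,150)); bot.move_joints(bot.read_state()["joint_pos"]+[1.0,0,0,0,0,-1.0])
shot("a2",box=(160,90,440,290),f=2.8)
E
```

```text
front mid press frame 31.4031356600539 149.01801950058456
in mouth t 11.6 tcp [570.7 -75.1  10.3] F [0.7 3.2 6.1] M [ 0.88 -0.32 -0.02] w 49.7 q6 2.84
before end t 14.8 tcp [570.2 -84.7   9.9] F [-0.3 -0.7 -0.6] M [-0.11  0.06 -0.02] w 0.6 q6 2.86
stopped at y 123.0 f 20.430385307878314
 t 16.2 tcp [570.6 -90.6  10.1] F [-0.4 20.6  1.4] M [ 7.07  0.31 -0.14] w 0.7 q6 2.87
```

View pics/a2.png

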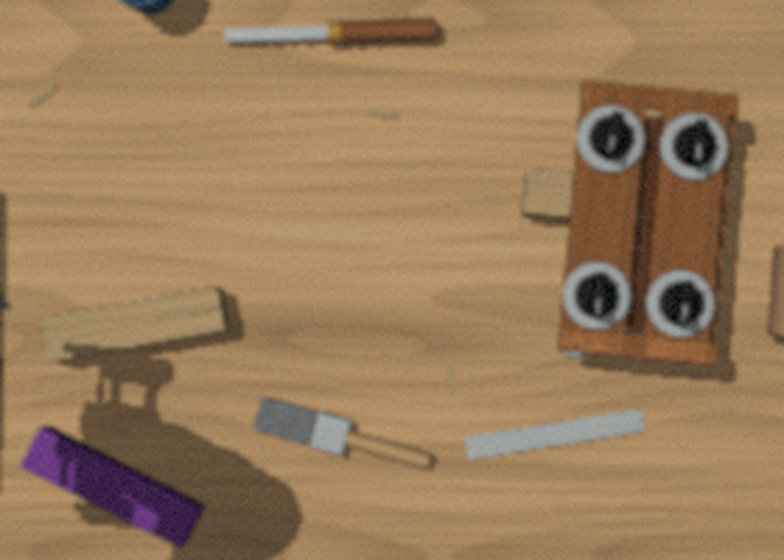

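Billet 1 is home: contact at y≈123 with 20 N, and 50 mm protrudes. Billet 2's centre at crop (136,324) is unchanged, so I'll take it next.

Run:
```python
from h import *
drag((416.9,329),1.745,-30)
im=bot.camera("top"); cv2.imwrite("pics/tmp.png",im[:,:,::-1])
insert(-30)
bot.line_to(W(-30,175,150)); bot.move_joints(bot.read_state()["joint_pos"]+[1.0,0,0,0,0,-1.0])
im=bot.camera("scene")[:,:,::-1]
cv2.imwrite("pics/a3.png",np.vstack([cv2.resize(bot.camera("top")[100:235,340:480,::-1],(560,540),interpolation=cv2.INTER_CUBIC)]))
```

```text
grip t 23.5 tcp [404.6 400.2  10.3] F [-0.4  0.5  4.3] M [-0.15  0.02 -0.07] w 50.0 q6 2.19
aligned t 26.8 tcp [528.  109.7  10.3] F [-1.   3.7  6.3] M [ 1.    0.02 -0.02] w 50.0 q6 2.48
in mouth t 29.2 tcp [511.3 -69.6  10.3] F [1.1 2.5 5.7] M [ 0.77 -0.3  -0.06] w 50.0 q6 2.8
before end t 32.4 tcp [510.4 -79.2   9.9] F [-0.9  0.3  0.5] M [-0.09  0.08 -0.05] w 0.1 q6 2.82
stopped at y 124.5 f 13.762219691222699
 t 33.6 tcp [510.7 -85.   10.1] F [-0.8 13.9  0.7] M [ 4.8   0.16 -0.09] w 0.2 q6 2.84
```

View pics/a3.png

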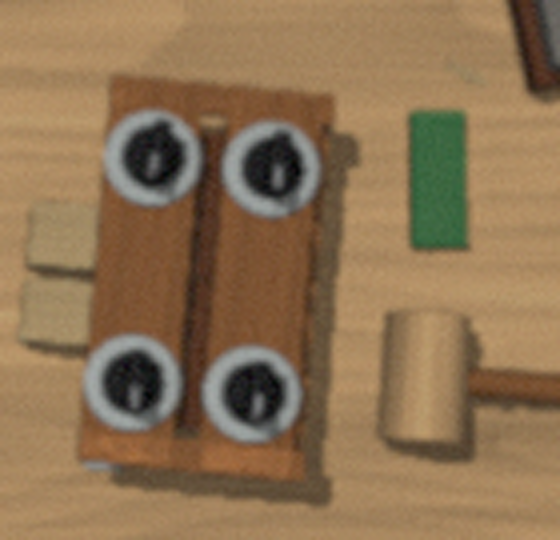

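Both billets are home side by side, with ends near (28,235) and (22,310) in the crop. The mallet and stone slip are untouched. Now the first pass, in the order a, c, b, d.

```bash
cat >> h.py <<'E'
K=dict(a=(-85,30),b=(85,30),c=(85,-60),d=(-85,-60))
def turn(n,k0,k1,over=0.):
    x,y=K[n]; T=lambda k:Q(YAW-k-np.pi/2)
    bot.move_ptp(W(x,y,170),T(k0)); bot.move_gripper(40); bot.line_to(W(x,y,98.5),120)
    bot.move_gripper(0,45); r=bot.read_state(); q=np.array(r["joint_pos"]); print(n,"w",round(r["width"],1),"q6",q[5].round(3),end=" ")
    goal=bot.solve_ik(W(x,y,98.5),T(k1+over)); d=goal[5]-q[5]
    N=6
    for i in range(1,N+1):
        j=np.array(q)+(goal-q)*i/N; bot.move_joints(j)
        r=bot.read_state(); print(f"{r['moment'][2]:.2f}/{r['width']:.0f}",end=" ")
    print("d",round(d,3)); rep()
    jaw=R.from_quat(r["eef_rot"]).as_matrix()[:,1]; print("k now",round(float((YAW-np.pi/2-np.arctan2(jaw[1],jaw[0]))%np.pi),3))
    bot.move_gripper(40); bot.line_to(W(x,y,170),150)
E
python3 - <<'E'
from h import *
bot.line_to(bot.read_state()["tcp_pos"]+[0,0,60])
turn("a",0.12,1.3)
shot("k1",box=(350,105,430,225),f=5)
E
```

```text
a w 14.0 q6 1.323 -0.10/14 -0.10/14 -0.17/14 -0.12/14 -0.12/14 -0.11/14 d -1.18
 t 43.9 tcp [ 448.3 -174.5   98.9] F [ 4.4 10.3  1.6] M [ 3.94 -1.24 -0.11] w 13.8 q6 0.15
k now 1.296
```

Run:
```python
from h import *
for n in "cbd": turn(n,0.12,1.3)
bot.move_joints(bot.read_state()["joint_pos"]+[1.2,0,0,0,0,0])
shot("k2",box=(340,100,440,225),f=4.6)
```

```text
c w 13.5 q6 1.502 -0.08/13 -0.10/14 -0.19/13 -0.14/14 -0.09/14 -0.11/14 d -1.18
 t 49.8 tcp [ 609.2 -279.5   99. ] F [4.2 8.3 1.8] M [ 3.26 -1.29 -0.11] w 13.7 q6 0.33
k now 1.295
b w 13.8 q6 1.359 -0.14/14 -0.07/14 -0.11/14 -0.08/14 -0.12/14 -0.12/14 d -1.18
 t 55.5 tcp [ 617.5 -189.7   99. ] F [2.8 8.9 2.3] M [ 3.38 -1.06 -0.12] w 13.9 q6 0.18
k now 1.296
d w 14.2 q6 1.52 -0.08/14 -0.09/14 -0.14/14 -0.14/14 -0.04/13 -0.10/14 d -1.18
 t 61.4 tcp [ 439.9 -263.9   98.9] F [ 3.8 14.2  5.8] M [ 5.32 -1.13 -0.1 ] w 13.8 q6 0.34
k now 1.295
```

View pics/k2.png

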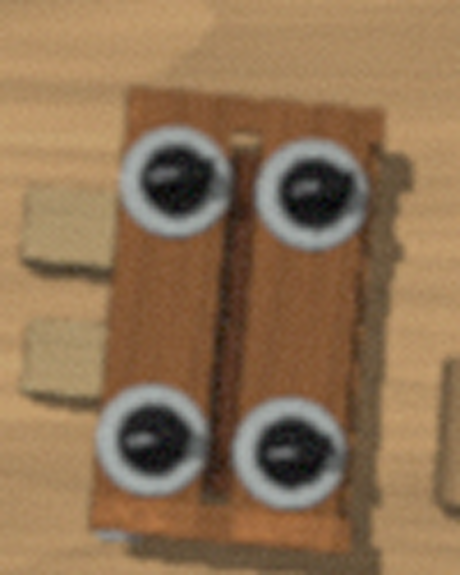

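All four knobs are half tight, with their lines now pointing left. But billet 1's end has moved from crop rows that put it next to billet 2 up to (22–112, 185–270), so it was knocked aside. I'll measure it.

Run:
```python
from h import *
def m(p,o,s):
    w=ray("top",(np.array(p)+.5)/s-.5+o,40)[:,:2]-O; print(np.c_[w@ex,w@ey].round(1).tolist())
m([(30,203),(30,268),(22,282),(22,343)],(340,100),4)
m([(25,185),(22,263),(24,320),(22,388)],(340,100),4.6)
rep()
shot("k3",box=(335,130,375,195),f=9)
shot("k3s",cam="scene",box=(210,180,310,310),f=4.6)
```

```text
[[48.7, 116.7], [-1.6, 112.1], [-13.0, 117.3], [-60.0, 113.0]]
[[80.9, 126.1], [28.1, 123.3], [-10.1, 118.5], [-55.8, 115.6]]
 t 64.8 tcp [406.1 311.4 169.3] F [-0.1 -0.5  0.3] M [-0.07  0.15  0.02] w 39.7 q6 0.34
```

View pics/k3.png

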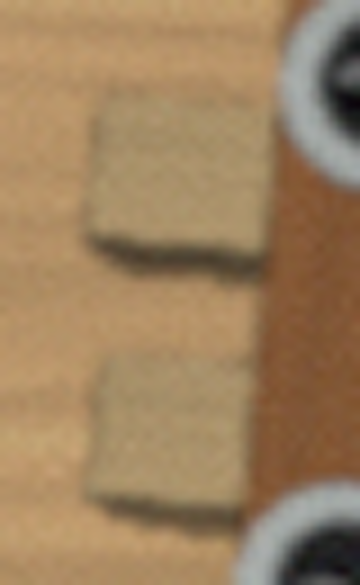

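View pics/k3s.png

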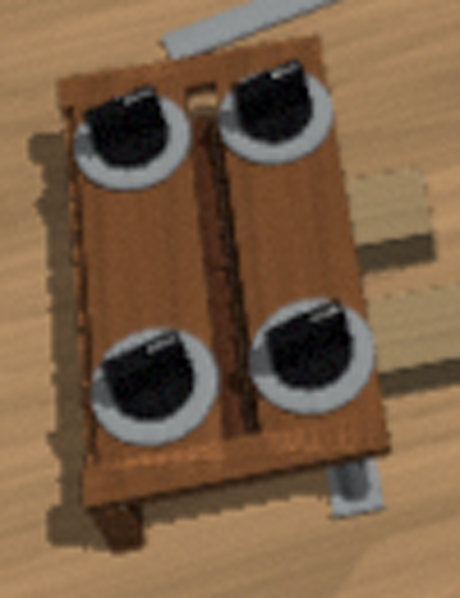

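Billet 1 was knocked to about x=+55, y+9 and is still parallel to the press. I'll grip its protruding end, draw it out 30 mm, slide it beside billet 2, and push both home again.

Run:
```python
from h import *
bot.move_ptp(W(55.5,113,150),Q(YAW)); bot.move_gripper(61)
bot.line_to(W(55.5,113,17),100); rep("down"); bot.move_gripper(0,30); rep("grip")
bot.line_to(W(55.5,142,17),60); bot.line_to(W(30,142,17),60); rep("lateral")
bot.line_to(W(30,142,14),30)
insert(30)
bot.line_to(W(-30,165,10),100); bot.line_to(W(-30,132,10),80)
y=132
while y>116:
    y-=1.5; bot.line_to(W(-30,y,10),30); f=bot.read_state()["contact_force"][:2]@ey
    if f>12: break
print("billet2 y",y,f)
bot.line_to(W(-30,170,10)); bot.line_to(W(-30,170,170))
bot.move_joints(bot.read_state()["joint_pos"]+[1.2,0,0,0,0,-1])
shot("k4",box=(335,105,435,225),f=4.8); rep()
```

```text
down t 69.2 tcp [ 594.5 -105.8   17.7] F [ 0.6  0.3 -0.2] M [-0.16  0.07  0.01] w 61.1 q6 2.9
grip t 69.6 tcp [ 594.5 -105.8   17.6] F [0.4 1.2 4. ] M [ 0.08  0.02 -0.06] w 50.0 q6 2.9
lateral t 70.8 tcp [570.2 -74.4  17.5] F [-2.2  2.   9. ] M [0.49 0.69 0.12] w 49.9 q6 2.84
in mouth t 71.3 tcp [570.8 -74.7  12.6] F [-7.8  1.7 28.1] M [0.39 2.87 0.18] w 49.9 q6 2.84
before end t 74.4 tcp [570.2 -84.7   9.9] F [ 0.2 -0.1  0.8] M [-0.14  0.01 -0.01] w 0.5 q6 2.86
stopped at y 124.5 f 12.006257808132233
 t 75.7 tcp [570.2 -90.5  10.1] F [-0.4 12.1  0.1] M [ 4.04  0.09 -0.11] w 0.4 q6 2.87
billet2 y 124.5 14.553769567439248
 t 82.6 tcp [225.4 463.  169.1] F [ 0.5 -0.1  0.7] M [-0.09 -0.05 -0.05] w 0.3 q6 1.75
```

View pics/k4.png

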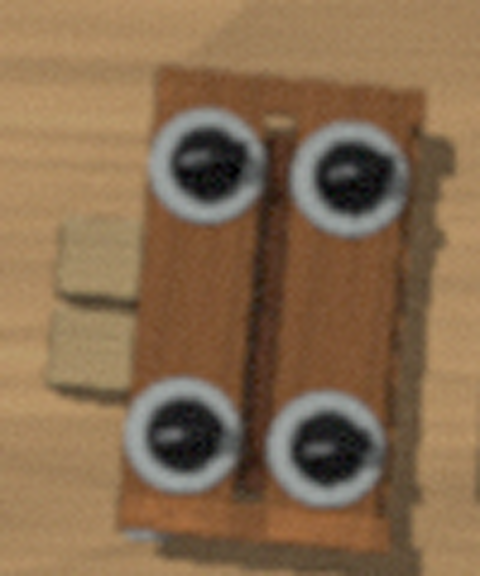

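Both billets are home side by side again, with ends at (60,258) and (50,348). Now the second pass, same crosswise order, to the stops.

Run:
```python
from h import *
for n in "acbd": turn(n,1.3,2.6,0.06)
bot.line_to(bot.read_state()["tcp_pos"]+[0,0,40]); bot.move_joints(bot.read_state()["joint_pos"]+[1.2,0,0,0,0,0])
im=bot.camera("top"); s=bot.camera("scene"); r=cv2.resize(im[105:225,335:455,::-1],(480,480),interpolation=cv2.INTER_CUBIC)
cv2.imwrite("pics/k5.png",r); rep()
```

```text
a w 13.7 q6 0.143 -0.13/14 -0.09/13 -0.11/14 -0.11/13 -0.16/14 0.78/14 d -1.36
 t 89.2 tcp [ 448.8 -175.6   99.2] F [ 7.4  0.6 -4.9] M [ 0.24 -2.83  0.78] w 13.9 q6 -1.21
k now 2.652
c w 13.8 q6 0.322 -0.18/14 -0.10/14 -0.15/14 -0.07/14 -0.11/14 0.77/14 d -1.36
 t 95.3 tcp [ 609.8 -280.9   99.2] F [ 7.7 -0.4 -2.4] M [ 0.17 -2.89  0.77] w 13.9 q6 -1.03
k now 2.652
b w 13.5 q6 0.178 -0.10/14 -0.09/14 -0.11/14 -0.13/14 -0.13/13 0.87/14 d -1.36
 t 101.3 tcp [ 618.1 -191.2   99.2] F [ 8.  -1.1 -4.4] M [-0.13 -2.96  0.87] w 14.0 q6 -1.17
k now 2.651
d w 13.8 q6 0.34 -0.12/14 -0.08/13 -0.13/14 -0.10/14 -0.13/14 0.81/14 d -1.36
 t 107.4 tcp [ 440.4 -265.3   99.1] F [ 8.1  2.1 -2.9] M [ 0.94 -2.6   0.81] w 13.9 q6 -1.01
k now 2.652
 t 111.3 tcp [405.8 311.3 208.7] F [-0.3  0.4  1.1] M [0.02 0.08 0.04] w 40.0 q6 -1.02
```

View pics/k5.png

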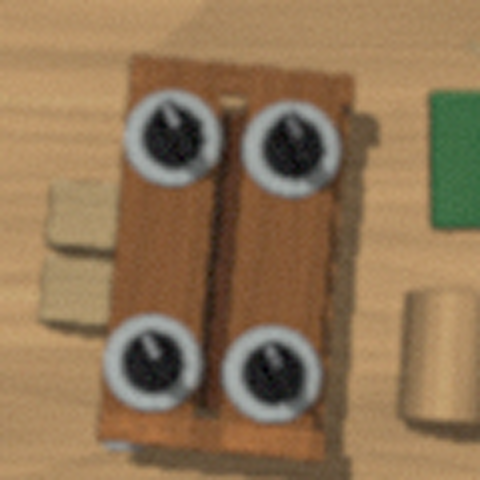

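The moment jumped to about 0.8 N m on every knob, so all four are at their stops and the lines point up-left. The billets are still home, and the mallet and stone slip are where they lay. Handing in.

```bash
python3 -c "
from plant import bot
bot.close_job()"
```

```text
the job is handed in; nothing more can be done
```

The job is done and handed in at about 111 s of the 210 s allowed. Two billets were present; both are home against the back stop, and all four knobs are fully tight.

- **Billets:** I slid each one lengthwise into the press and pushed it square against the stop. They lie side by side at about x = ±30 mm.
- **Knock:** Billet 1 turned out to have been knocked aside, seen after the first pass: about 25 mm sideways and 9 mm out. I drew it out, set it beside billet 2 again and pushed both home before the second pass. Both contacts came at the expected place, with 12–15 N.
- **Knobs:** I worked crosswise in the order a, c, b, d. The first pass left each at about 1.30 rad. In the second, each ran onto its hard stop, where the moment rose to 0.8–0.9 N m against about 0.1 while turning.
- **Last checks:** The final picture shows all four knobs at their stops and both billet ends still about 50 mm out of the frame. The mallet and stone slip are where they lay, and I never went near the purple bar.
- **Small disagreement:** Camera readings of the billet ends differed from the contact positions by up to about 7 mm sideways and 4 mm lengthwise. I took the contact positions as the better evidence.

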